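# Head tubes from the carrier to the welding rack, in reverse order

## Robot

A 6-joint arm with a two-finger parallel gripper is mounted at the origin on the work surface. World frame = base frame: x ahead of the robot, y to its left, z up, the work surface at z = 0. Lengths are in m, angles in rad, forces in N, time in s.
With the tool pointing down it reaches from about 0.3 to 0.875 m from the base axis. Payload 4.2 kg.
Tool frame: the origin (TCP) lies on the centre line of the jaws, within the pads' length; the fingertips stand 14 mm ahead of it and the grasp point (between the pads) lies 5 mm behind it (robot.tips_ahead is the distance from the TCP to the fingertips, in m); z points along the fingers, y is the line along which they close (so a half turn about z gives the same grasp; the last joint's range is limited). The gripper opens to 85 mm and grips with 20 to 120 N. Pads are 22 mm wide; open, the fingers measure 114 mm over their backs; the gripper's body (76 mm by 85 mm) begins 54 mm behind the grasp point. The pads swing forward as they close: fully open they stand 13 mm farther back than shut.
Start: joints at [1.226, 0.32, 1.565, -0, 1.257, -0.02], TCP at [0.183, 0.545, 0.245] pointing down, gripper open.
Joint ranges: [-3.11, 3.11], [-0.84, 2.01], [0.21, 2.61], [-1.34, 4.49], [0.05, 2.63], [-2.56, 2.56]. Speed limits (rad/s): [2.57, 2.57, 3.14, 3.14, 3.14, 3.14].

## Interface

Orientations are given as a unit quaternion [x, y, z, w].
In Python, from rig import get_obs, snapshot, ticket, robot gives the robot as it stands. The module is installed in compiled form; this text tells all that it offers.
- The arm moves only by the tool move_arm, never from a script. Its argument "targets" is a list of rows, each a list of 3 entries, a list of its own where there are three numbers: the turn, a rotation vector about the tool's x, y, z in degrees, then the shift along the tool's x, y, z in cm, then the opening, from 0 (shut) to 1 (fully open). A call has 1 to 8 rows; each row is the pose to reach, as a shift and turn from the pose commanded when the call began, along the tool's axes at that moment; what a row does not reach only later rows make up. A row lasts 1/8 s, in which the tool goes at most 62.5 mm and 10.7 degrees, less where a joint would pass 70% of its speed; a pose out of reach is approached as far as the arm can. A call with a gripper value outside its range is refused whole. The fingers move at their own pace and stop on an object; "grip_force" is the grip in N (left out, the last holds). Time passes only in rows, so rows that repeat a pose let the fingers close. It gives the time, the measured TCP pose, the force, the opening and the grip force at its end, in the units of the state.
- get_obs(): the state, without advancing time (a new reading comes with each control period).
- snapshot(name): name is "scene" or "top" or "wrist"; returns a dict with "pixels" (420x560x3 uint8, red, green, blue), "intrinsics" (3x3 intrinsics, pixels), "dist" ([k1, k2, p1, p2, k3] as OpenCV has them; the pictures are not rectified), "extrinsics" (4x4, takes a point from camera to world coordinates). Camera axes: x right, y up, looking along -z (the intrinsics and any distortion apply to the point x, -y, -z); pixel columns grow to the right and rows downward; lengths in m; the calibration is good to about 2 mm. A picture is of the moment at which its call begins. There is no depth.
- ticket.close_job(): hands the job in; it is judged then, once.
The state is a dict: "clock": time; "joint_pos": joint angles; "joint_vel": joint speeds; "effort": joint torques, N m; "tcp_pos": TCP position; "orientation": TCP orientation; "ft_force": force on the tool from outside, world axes, zero at the start; "torque": the same for the moment, N m; "width": finger opening in m; "grasp_force": force on a finger pad.
Only numpy, scipy, OpenCV 4.12 (cv2) and the standard library are available. Lean on these libraries where they do the work, as an engineer would, in place of code of your own. Each camera call takes 0.05 s, during which the arm holds its last target. There are 200 camera calls.

## Task

Swing the green hold-down gate of the tube carrier over past upright so that it stays open, and leave it open; only then lift out the four head tubes and stand each one fully down over its own spigot on the welding rack, in reverse order: the tube nearest the robot in the carrier goes to the spigot farthest from the robot, and so on. Leave all four standing upright and let go of, and do not tip any over on the way.

Things in the scene. Friction and masses are not known exactly. Their poses are not given: they have to be found in the camera images.
- tube_red: loose head tube, upright, open right through: 44 mm outside, 34 mm inside diameter, 90 mm long, about 0.35 kg; lower 40 mm bare steel, upper 50 mm and top rim red. Origin: centre of its underside; z up along it. It starts over the spigot of the nest of its own colour, its top 106 mm above the table, 4 mm below a 10 mm wide gate bar that keeps it in.
- tube_blue: loose head tube, upright, open right through: 44 mm outside, 34 mm inside diameter, 90 mm long, about 0.35 kg; lower 40 mm bare steel, upper 50 mm and top rim blue. Origin: centre of its underside; z up along it. It starts over the spigot of the nest of its own colour, its top 106 mm above the table, 4 mm below a 10 mm wide gate bar that keeps it in.
- tube_yellow: loose head tube, upright, open right through: 44 mm outside, 34 mm inside diameter, 90 mm long, about 0.35 kg; lower 40 mm bare steel, upper 50 mm and top rim yellow. Origin: centre of its underside; z up along it. It starts over the spigot of the nest of its own colour, its top 106 mm above the table, 4 mm below a 10 mm wide gate bar that keeps it in.
- tube_white: loose head tube, upright, open right through: 44 mm outside, 34 mm inside diameter, 90 mm long, about 0.35 kg; lower 40 mm bare steel, upper 50 mm and top rim white. Origin: centre of its underside; z up along it. It starts over the spigot of the nest of its own colour, its top 106 mm above the table, 4 mm below a 10 mm wide gate bar that keeps it in.
- nest_red: fixed red square plate in the carrier, 62 x 62 x 8 mm, with a steel spigot (16 mm diameter, 20 mm tall) in its middle. Origin: centre of its underside, 8 mm above the table. x: along the row of four nests (70 mm pitch), away from the robot; y: left across it. Colours change places between starts; a nest stays put during the job and so shows where its tube stood.
- nest_blue: fixed blue square plate in the carrier, 62 x 62 x 8 mm, with a steel spigot (16 mm diameter, 20 mm tall) in its middle. Origin: centre of its underside, 8 mm above the table. x: along the row of four nests (70 mm pitch), away from the robot; y: left across it. Colours change places between starts; a nest stays put during the job and so shows where its tube stood.
- nest_yellow: fixed yellow square plate in the carrier, 62 x 62 x 8 mm, with a steel spigot (16 mm diameter, 20 mm tall) in its middle. Origin: centre of its underside, 8 mm above the table. x: along the row of four nests (70 mm pitch), away from the robot; y: left across it. Colours change places between starts; a nest stays put during the job and so shows where its tube stood.
- nest_white: fixed white square plate in the carrier, 62 x 62 x 8 mm, with a steel spigot (16 mm diameter, 20 mm tall) in its middle. Origin: centre of its underside, 8 mm above the table. x: along the row of four nests (70 mm pitch), away from the robot; y: left across it. Colours change places between starts; a nest stays put during the job and so shows where its tube stood.
- rack: empty welding rack, right of the carrier, fixed: wooden bar 290 (x) x 70 (y) x 12 mm with four brass spigots (16 mm diameter, 20 mm tall) on its centre line at x = -105, -35, 35, 105 mm. Origin: centre of its underside, on the table; x along the row, away from the robot; y left; a seated tube's underside is at z = 12 mm.
- gate_rail (a point): middle of the green gate's free rail: 12 mm round bar along x, 332 long; z up when closed, 114 mm over the table, tilts by the opening angle. Hinge parallel to x, 145 mm along +y, bar over tubes at 60; end arms at x = +-160. The rail rises and goes over to the left; may turn in the fingers. 0.35 kg, swings freely: let go before upright it falls shut, past it falls open to 2.9 rad, out of the way.
Mind the look-alikes: they are no part of the job. Leave any orange or turquoise look-alike of the tube_blue alone.

How it is judged:
By the outcome, as a careful person would: the job done as asked, in the order asked, and still so for the second after the job is handed in, with the robot touching nothing.
It also fails if it takes over 141 s, if anything falls off the work surface, if the arm or the gripper's body presses on something with over 40 N, if the wrist force passes 120 N, or if a joint passes its speed limit or range.

## Working session

There is one attempt and no reset: what is moved stays moved. The work goes in short steps, Python scripts to look and compute and a tool call to move; the robot and the scene stay as the last step left them, time stands still between calls to the robot, and variables do not carry over. Pictures are saved under pics/ and viewed, at most 14 in all, crops included, and the job is handed in when it is done.

Besides the shell and the picture viewer there is one more tool, called after "Call:" as a command line: name --argument value ..., lists and objects as JSON in quotes. move_arm: Moves the arm, as the interface text tells. Its arguments: {"type":"object","properties":{"targets":{"type":"array","items":{"type":"array"}},"grip_force":{"type":"number"}},"required":["targets"]}

```bash
mkdir -p pics; cat > h.py <<'E'
import numpy as np, cv2
from rig import get_obs, snapshot, ticket, robot
from scipy.spatial.transform import Rotation as R
def snap(n,f):
    s=snapshot(n); cv2.imwrite('pics/'+f+'.png',s['pixels'][:,:,::-1]); np.savez('pics/'+f,**s); return s
def load(f): return dict(np.load('pics/'+f+'.npz'))
def ray(s,uv):
    p=cv2.undistortPoints(np.array([[uv]],float),np.array(s['intrinsics'],float),np.array(s['dist'],float))[0,0]
    E=np.array(s['extrinsics']); d=E[:3,:3]@np.array([p[0],-p[1],-1]); return E[:3,3],d
def onz(s,uv,z):
    o,d=ray(s,uv); return o+d*(z-o[2])/d[2]
def two(s1,u1,s2,u2):
    o1,d1=ray(s1,u1);o2,d2=ray(s2,u2);A=np.c_[d1,-d2];t=np.linalg.lstsq(A,o2-o1,rcond=None)[0]
    a=o1+t[0]*d1;b=o2+t[1]*d2;return (a+b)/2,np.linalg.norm(a-b)
def proj(s,P):
    E=np.linalg.inv(s['extrinsics']);p=E[:3,:3]@np.array(P)+E[:3,3];p=p*[1,-1,-1]
    return cv2.projectPoints(p[None],np.zeros(3),np.zeros(3),np.array(s['intrinsics'],float),np.array(s['dist'],float))[0][0,0]
def totool(P):
    o=get_obs();return R.from_quat(o['orientation']).inv().apply(np.array(P)-o['tcp_pos'])*100
E
python3 - <<'E'
from h import *
for n in ('scene','top','wrist'):
    s=snap(n,n+'0'); print(n,np.round(s['extrinsics'],3).tolist(),s['dist'],np.round(s['intrinsics']).tolist())
o=get_obs();print(o);print(R.from_quat(o['orientation']).as_matrix().round(3),robot.tips_ahead)
E
```

```text
scene [[0.051, -0.558, 0.828, 1.093], [0.999, 0.025, -0.044, 0.057], [0.004, 0.83, 0.558, 0.494], [0.0, 0.0, 0.0, 1.0]] [-0.07544291  0.          0.          0.          0.        ] [[384.0, 0.0, 273.0], [0.0, 384.0, 209.0], [0.0, 0.0, 1.0]]
top [[-0.006, 0.993, -0.116, 0.452], [-1.0, -0.003, 0.026, 0.081], [0.025, 0.116, 0.993, 0.921], [0.0, 0.0, 0.0, 1.0]] [-0.06876745  0.          0.          0.          0.        ] [[442.0, 0.0, 276.0], [0.0, 442.0, 210.0], [0.0, 0.0, 1.0]]
wrist [[0.319, -0.906, -0.277, 0.112], [0.948, 0.305, 0.095, 0.569], [-0.002, -0.293, 0.956, 0.374], [0.0, 0.0, 0.0, 1.0]] [0.02334301 0.         0.         0.         0.        ] [[345.0, 0.0, 280.0], [0.0, 345.0, 209.0], [0.0, 0.0, 1.0]]
{'clock': 0.15, 'joint_pos': array([ 1.22596859e+00,  3.20148617e-01,  1.56535295e+00,  9.12424352e-06,
        1.25740740e+00, -1.99876503e-02]), 'joint_vel': array([-1.42096030e-03, -1.88970156e-03, -3.97915586e-03,  1.28728828e-03,
        4.86434053e-04, -3.85660358e-05]), 'effort': array([ 3.26474119e-04, -4.15843678e+01, -2.34345943e+01, -7.95798405e-05,
        5.82325301e-03,  8.87427944e-06]), 'tcp_pos': array([0.18339672, 0.54462914, 0.24469115]), 'orientation': array([ 1.61708226e-01,  9.86838394e-01, -6.46453808e-04, -1.23655798e-04]), 'ft_force': array([-1.34860716,  0.36395383, -0.49399803]), 'torque': array([0.00754389, 0.01690411, 0.04839777]), 'grasp_force': 0.0, 'width': 0.08577371765518864}
[[-0.948  0.319 -0.   ]
 [ 0.319  0.948 -0.001]
 [ 0.    -0.001 -1.   ]] 0.014
```

View pics/top0.png

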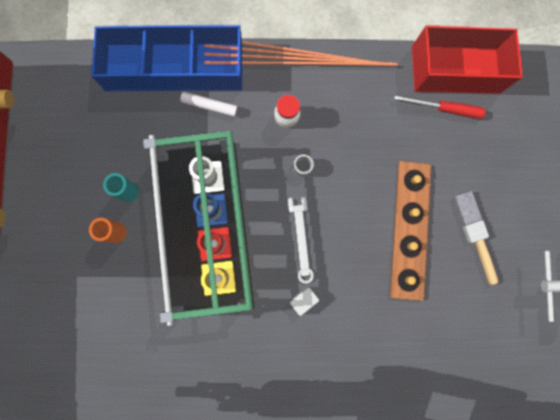

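View pics/scene0.png

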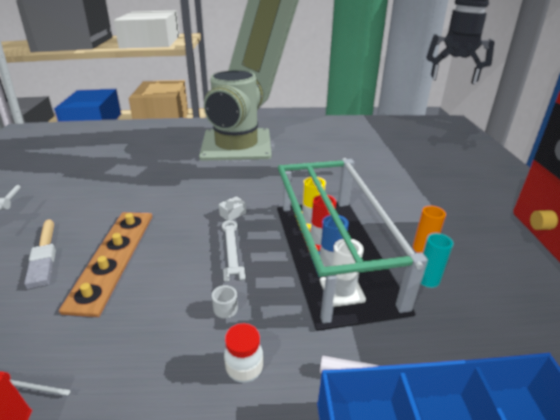

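The top view shows the carrier with its green free rail at (230,133)-(249,308) and its hinge on the left at (152,143)-(167,318). The tubes from near to far are yellow (217,278), red (213,243), blue (210,209) and white (203,170). The rack spigots are at (409,280), (411,246), (413,212) and (415,179).

Blue candidates are blue (210,209) in the carrier, turquoise (117,186) and orange (105,230) standing outside. Only the one in the blue nest fits.

```bash
python3 - <<'E'
from h import *
t=load('top0');s=load('scene0')
c=t['pixels'][115:330,90:450];cv2.imwrite('pics/crop.png',cv2.resize(c[:,:,::-1],None,fx=2.2,fy=2.2,interpolation=cv2.INTER_CUBIC))
hsv=cv2.cvtColor(t['pixels'],cv2.COLOR_RGB2HSV)
def blob(m,box):
    u0,v0,u1,v1=box;mm=np.zeros_like(m);mm[v0:v1,u0:u1]=m[v0:v1,u0:u1]
    n,l,st,ce=cv2.connectedComponentsWithStats(mm);i=1+np.argmax(st[1:,4]);return ce[i],st[i]
# rail: per-row green centre
g=cv2.inRange(hsv,(60,80,50),(88,255,255))
rows=[];
for v in range(155,292,4):
    u=np.where(g[v,222:262])[0]+222
    if len(u)>3 and len(u)<18: rows.append(onz(t,(u.mean(),v),.114))
r=np.array(rows);f=np.polyfit(r[:,0],r[:,1],1);print('rail y=a x+b',f,np.abs(np.polyval(f,r[:,0])-r[:,1]).max(),'n',len(r))
for v0,v1,u0,u1 in((125,160,215,250),(295,325,225,262)):
    vv,uu=np.where(g[v0:v1,u0:u1]); print('corner ext',uu.min()+u0,uu.max()+u0,vv.min()+v0,vv.max()+v0)
P=[]
for b in ((395,165,432,192),(395,199,432,226),(395,232,430,260),(393,266,430,294)):
    m=cv2.inRange(hsv,(10,90,120),(35,255,255)); m2=cv2.inRange(hsv,(0,0,0),(180,255,45))
    u,st=blob(m2|0,b);print(u,st,onz(t,u,.012)); P.append(onz(t,u,.012))
P=np.array(P);print('pitch',np.linalg.norm(np.diff(P,axis=0),axis=1))
E
```

```text
rail y=a x+b [0.11708999 0.06712758] 0.0009702071917277455 n 35
corner ext 215 234 132 159
corner ext 225 251 295 312Traceback (most recent call last):
  File "<stdin>", line 20, in <module>
  File "<stdin>", line 7, in blob
    return _wrapfunc(a, 'argmax', axis=axis, out=out, **kwds)
    return bound(*args, **kwds)
ValueError: attempt to get argmax of an empty sequence
```

View pics/crop.png

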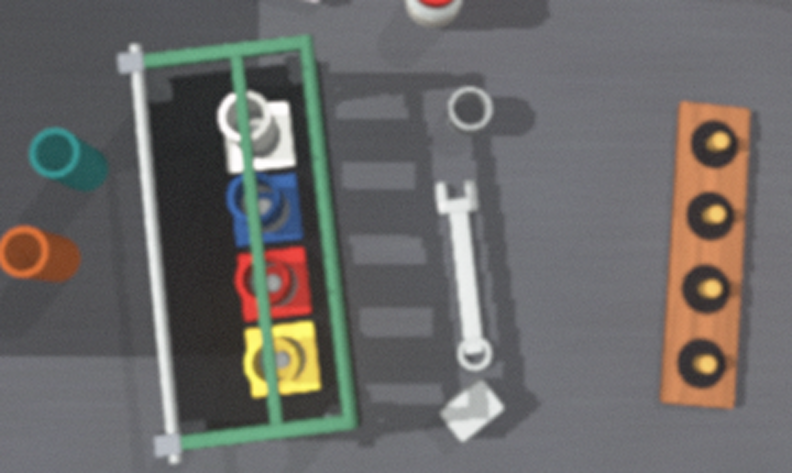

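The crop confirms the order: yellow nearest, then red, blue and white, with the look-alikes outside the carrier. The dark discs on the rack need a looser threshold.

```bash
python3 - <<'E'
from h import *
t=load('top0');hsv=cv2.cvtColor(t['pixels'],cv2.COLOR_RGB2HSV)
def blob(m,box):
    u0,v0,u1,v1=box;mm=np.zeros_like(m);mm[v0:v1,u0:u1]=m[v0:v1,u0:u1]
    n,l,st,ce=cv2.connectedComponentsWithStats(mm);i=1+np.argmax(st[1:,4]);return ce[i],st[i]
e=[onz(t,u,.114) for u in((231,133),(248,311))];print('rail ends',e,np.linalg.norm(e[0]-e[1]))
yaw=np.arctan(.11709);ex=np.array([np.cos(yaw),np.sin(yaw)]);ey=np.array([-ex[1],ex[0]])
mx=(e[0][0]+e[1][0])/2;mid=np.array([mx,.11709*mx+.06713]);print('mid',mid,'yaw',yaw)
# nest plates: z=.016
for n,lo,hi,b in(('yellow',(20,120,90),(35,255,255),(198,258,240,298)),('red',(0,130,70),(8,255,255),(194,225,234,262)),('blue',(105,110,40),(125,255,255),(190,188,230,230)),('white',(0,0,150),(180,50,255),(186,150,226,196))):
    m=cv2.inRange(hsv,lo,hi);u0,v0,u1,v1=b
    vv,uu=np.where(m[v0:v1,u0:u1]);R_=np.percentile(uu,98)+u0
    print(n,'right edge',onz(t,(R_,np.percentile(vv,50)+v0),.016)[:2], 'vmax',vv.max()+v0, onz(t,(R_,vv.max()+v0),.016)[:2])
for i,x in enumerate((-.105,-.035,.035,.105)):
    p=mid+ex*x+ey*.06;print('nest pred',p,'top px',proj(t,[*p,.106]),'base',proj(t,[*p,.016]), np.hypot(*p))
m=cv2.inRange(hsv,(5,90,60),(22,255,255));n,l,st,ce=cv2.connectedComponentsWithStats(m[140:320,380:440].copy())
i=1+np.argmax(st[1:,4]);print(st[i]);
w=cv2.findContours((l==i).astype(np.uint8),cv2.RETR_EXTERNAL,cv2.CHAIN_APPROX_NONE)[0][0]
w=cv2.convexHull(w)[:,0]+[380,140];r=cv2.minAreaRect(np.array([onz(t,q,.012)[:2] for q in w],np.float32));print('rack',r)
for b in ((400,165,432,192),(400,199,432,226),(400,232,430,260),(398,266,430,294)):
    m2=cv2.inRange(hsv,(0,0,0),(180,255,70));
    try:
        u,s_=blob(m2,b);print(u,s_,onz(t,u,.012)[:2])
    except Exception as x:print('none',hsv[b[1]+8,b[0]+5:b[0]+25,2])
E
```

```text
rail ends [array([0.69316122, 0.14381297, 0.114     ]), array([0.36505277, 0.11149505, 0.114     ])] 0.32969622236353
mid [0.529107   0.12908314] yaw 0.11655925517735573
yellow right edge [0.42053084 0.14350057] vmax 295 [0.38647771 0.14340162]
red right edge [0.49138715 0.15191862] vmax 261 [0.45483742 0.15174022]
blue right edge [0.56129371 0.16054497] vmax 227 [0.52415437 0.16028442]
white right edge [0.63246315 0.16941297] vmax 193 [0.59462604 0.16905996]
nest pred [0.41784173 0.17646499] top px [212.47322567 281.33657644] base [217.69511098 279.41098212] 0.4535764567409627
nest pred [0.48736675 0.18460568] top px [208.36110767 243.15402513] base [213.95007575 245.03019664] 0.5211579491850651
nest pred [0.55689178 0.19274636] top px [204.39147412 205.61916819] base [210.31640861 211.16976248] 0.5893043474198025
nest pred [0.62641681 0.20088705] top px [200.57010722 168.82639788] base [206.79873586 177.89948721] 0.6578401171842408
[  10   21   41  140 3283]
rack ((0.5177138447761536, -0.22415055334568024), (0.0716179758310318, 0.2884487509727478), 84.297607421875)
[413.23243243 180.88108108] [405 171  20  19 185] [ 0.62069933 -0.23373101]
[411.30054645 213.07650273] [403 203  20  20 183] [ 0.5520873  -0.22657783]
[409.32631579 246.32631579] [401 237  20  19 190] [ 0.48248943 -0.21959244]
[407.50251256 279.70351759] [399 270  20  20 199] [ 0.41370931 -0.21325243]
```

```bash
cat >> h.py <<'E'
def plan(yaw_deg,*pts):
    "tool-frame turn (deg) and shifts (cm) to bring TCP to points, tool down, tool y at yaw"
    o=get_obs();Q=R.from_quat(o['orientation']);c,s=np.cos(np.radians(yaw_deg)),np.sin(np.radians(yaw_deg))
    T=R.from_matrix(np.c_[[-s,c,0] if 0 else np.cross([c,s,0],[0,0,-1]),[c,s,0],[0,0,-1]])
    print('turn',np.degrees((Q.inv()*T).as_rotvec()).round(1))
    for p in pts: print('shift',totool(p).round(2))
    print('tcp',o['tcp_pos'].round(4),'w',round(o['width'],4),'F',o['ft_force'].round(1),'j',o['joint_pos'].round(2),'t',o['clock'])
E
python3 -c "
from h import *
plan(96.7,[.529,.129,.2],[.529,.129,.24])"
```

```text
turn [ -0.1  -0.  -25.3]
shift [-46.02 -28.35   4.5 ]
shift [-46.02 -28.36   0.5 ]
tcp [0.1834 0.5446 0.2447] w 0.0858 F [-1.3  0.4 -0.5] j [ 1.23  0.32  1.57  0.    1.26 -0.02] t 0.15
```

Call:
move_arm --targets '[[[0,0,-10],[-6,-4,0.5],0.45],[[0,0,-20],[-12,-8,0.5],0.45],[[0,0,-25.3],[-17,-11,0.5],0.45],[[0,0,-25.3],[-22,-14,0.5],0.45],[[0,0,-25.3],[-27,-17,0.5],0.45],[[0,0,-25.3],[-32,-20,0.5],0.45],[[0,0,-25.3],[-37,-23,0.5],0.45],[[0,0,-25.3],[-42,-26,0.5],0.45]]' --grip_force 30

```text
clock: 1.15
tcp_pos: [0.4996, 0.1626, 0.2402]
orientation: [-0.058, 0.998, 0.0, 0.0]
ft_force: [1.4, 0.1, -0.1]
width: 0.0386
grasp_force: 0.0
```

```bash
python3 -c "
from h import *
plan(96.7,[.529,.129,.2],[.529,.129,.24])"
```

```text
turn [ 0.  0. -0.]
shift [-2.53 -3.68  4.02]
shift [-2.53 -3.68  0.02]
tcp [0.4996 0.1626 0.2402] w 0.0386 F [ 1.4  0.1 -0.1] j [ 0.29  0.25  1.68  0.    1.21 -1.39] t 1.15
```

Call:
move_arm --targets '[[[0,0,0],[-2.5,-3.7,2],0.45],[[0,0,0],[-2.5,-3.7,4],0.45],[[0,0,0],[-2.5,-3.7,4],0.45]]'

```text
clock: 1.52
tcp_pos: [0.5267, 0.1299, 0.1985]
orientation: [-0.058, 0.998, -0.0, -0.002]
ft_force: [-0.6, -0.6, 0.4]
width: 0.0385
grasp_force: 0.0
```

```bash
python3 -c "
from h import *
s=snap('wrist','w1')
plan(96.7,[.529,.129,.109])
print(proj(s,[.529,.129,.114]))"
```

```text
turn [-0.  -0.1 -0. ]
shift [-0.17 -0.17  9.08]
tcp [0.5273 0.1305 0.1998] w 0.0385 F [-0.6 -0.3 -1. ] j [ 0.22  0.3   1.71  0.    1.13 -1.47] t 1.575
[277.25702414 226.65401865]
```

View pics/w1.png

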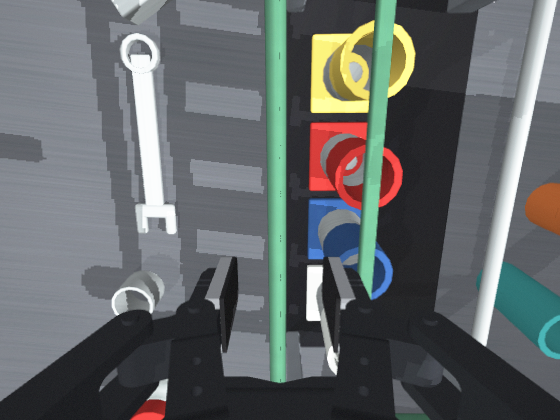

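The wrist view shows the rail at u≈277, centred between the fingers at 230 and 333, which matches the projected point. The tubes stand clear to the right, so I can go down and grip.

Call:
move_arm --targets '[[[0,0,0],[-0.2,-0.1,3],0.35],[[0,0,0],[-0.2,-0.1,6],0.35],[[0,0,0],[-0.2,-0.1,8],0.35],[[0,0,0],[-0.2,-0.1,9],0.35],[[0,0,0],[-0.2,-0.1,9],0],[[0,0,0],[-0.2,-0.1,9],0],[[0,0,0],[-0.2,-0.1,9],0],[[0,0,0],[-0.2,-0.1,9],0]]' --grip_force 30

```text
clock: 2.58
tcp_pos: [0.5298, 0.1283, 0.1111]
orientation: [-0.059, 0.998, -0.002, 0.0]
ft_force: [0.2, -7.2, -1.9]
width: 0.011
grasp_force: 29.4
```

```bash
python3 -c "
from h import *
import math
plan(96.7)
print(get_obs()['grasp_force'])
for d in range(10,131,8):
  a=math.radians(d);print(d,round(14.5*(1-math.cos(a)),1),round(-14.5*math.sin(a),1))"
```

```text
turn [-0.2  0.   0.1]
tcp [0.5298 0.1283 0.1111] w 0.011 F [ 0.2 -7.2 -1.9] j [ 0.22  0.39  1.82 -0.    0.92 -1.47] t 2.575
29.446990191936493
10 0.2 -2.5
18 0.7 -4.5
26 1.5 -6.4
34 2.5 -8.1
42 3.7 -9.7
50 5.2 -11.1
58 6.8 -12.3
66 8.6 -13.2
74 10.5 -13.9
82 12.5 -14.4
90 14.5 -14.5
98 16.5 -14.4
106 18.5 -13.9
114 20.4 -13.2
122 22.2 -12.3
130 23.8 -11.1
```

Call:
move_arm --targets '[[[0,0,0],[0,0.2,-2.5],0],[[0,0,0],[0,0.7,-4.5],0],[[0,0,0],[0,1.5,-6.4],0],[[0,0,0],[0,2.5,-8.1],0],[[0,0,0],[0,3.7,-9.7],0],[[0,0,0],[0,5.2,-11.1],0],[[0,0,0],[0,6.8,-12.3],0],[[0,0,0],[0,6.8,-12.3],0]]'

```text
clock: 3.58
tcp_pos: [0.522, 0.1954, 0.2381]
orientation: [-0.059, 0.998, -0.003, 0.002]
ft_force: [-4.4, -11.0, 13.5]
width: 0.0107
grasp_force: 30.3
```

Call:
move_arm --targets '[[[0,0,0],[0,1.8,-0.9],0],[[0,0,0],[0,3.7,-1.6],0],[[0,0,0],[0,5.7,-2.1],0],[[0,0,0],[0,7.7,-2.2],0],[[0,0,0],[0,9.7,-2.1],0],[[0,0,0],[0,11.7,-1.6],0],[[0,0,0],[0,13.6,-0.9],0],[[0,0,0],[0,15.4,0],0]]'

```text
clock: 4.58
tcp_pos: [0.5034, 0.3514, 0.2321]
orientation: [-0.059, 0.998, -0.001, -0.001]
ft_force: [-1.1, -1.9, -2.1]
width: 0.011
grasp_force: 32.2
```

```bash
python3 -c "
from h import *
plan(96.7)
s=snap('scene','s1')"
```

```text
turn [-0.1 -0.1  0. ]
tcp [0.5034 0.3514 0.2321] w 0.011 F [-1.1 -1.9 -2.1] j [ 0.59  0.39  1.49 -0.    1.26 -1.1 ] t 4.575
```

View pics/s1.png

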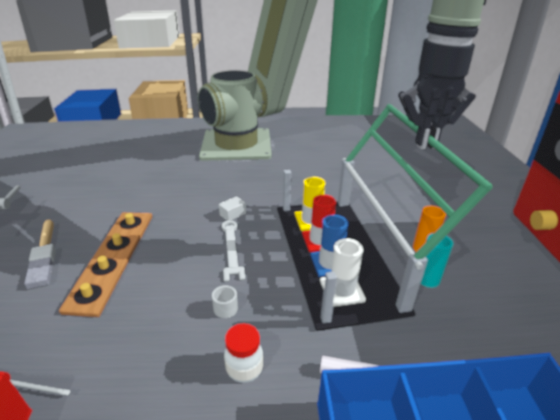

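The scene view shows the gate well past upright, its rail held at about (430,135). I'll let go and lift straight up so it falls open.

Call:
move_arm --targets '[[[0,0,0],[0,0,0],0.5],[[0,0,0],[0,0,0],0.5],[[0,0,0],[0,0,-2],0.5],[[0,0,0],[0,0,-5],0.5],[[0,0,0],[0,0,-8],0.5],[[0,0,0],[0,0,-8],0.5],[[0,0,0],[0,0,-8],0.5],[[0,0,0],[0,0,-8],0.5]]'

```text
clock: 5.62
tcp_pos: [0.5037, 0.3499, 0.3119]
orientation: [-0.058, 0.998, -0.001, -0.001]
ft_force: [-0.1, 0.3, 0.2]
width: 0.0427
grasp_force: 0.0
```

```bash
python3 -c "
from h import *
s=snap('scene','s2');t=snap('top','t2')
cv2.imwrite('pics/st.png',cv2.resize(np.hstack([s['pixels'][90:340,200:560],t['pixels'][110:360,60:460]])[:,:,::-1],None,fx=1.05,fy=1.05))
plan(96.7,[.418,.1765,.2],[.627,.201,.2])"
```

```text
turn [-0.1 -0.1 -0. ]
shift [ 10.52 -16.24  11.25]
shift [-10.53 -16.23  11.22]
tcp [0.5037 0.3501 0.3122] w 0.0426 F [-0.1  0.6 -0.5] j [ 0.59  0.35  1.35 -0.    1.44 -1.1 ] t 5.725
```

View pics/st.png

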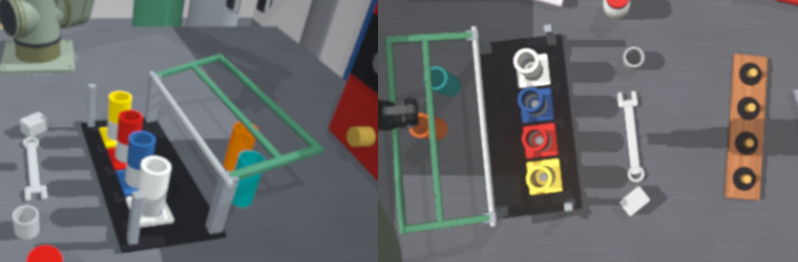

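The gate has fallen open to the left, and all four tubes stand in their nests. Next I'll check the predicted tube positions against the rims in the earlier wrist view.

```bash
python3 -c "
from h import *
s=load('w1')
for u in((379,61),(368,172)): print(onz(s,u,.106).round(4))
t=load('t2');g=cv2.cvtColor(t['pixels'],cv2.COLOR_RGB2GRAY)
G=cv2.resize(g[140:310,180:250],None,fx=4,fy=4,interpolation=cv2.INTER_CUBIC)
c=cv2.HoughCircles(G,cv2.HOUGH_GRADIENT,1,80,param1=80,param2=18,minRadius=42,maxRadius=62)
for x,y,r in c[0][:8]: print(onz(t,(x/4+180,y/4+140),.106).round(4),r/4)
"
```

```text
[0.4213 0.1774 0.106 ]
[0.4875 0.1837 0.106 ]
[0.6292 0.2008 0.106 ] 12.25
[0.4241 0.174  0.106 ] 14.775
```

Those match the predicted nest positions within a few mm. First, yellow: approach and descend.

Call:
move_arm --targets '[[[0,0,0],[2.5,-4,0],0.8],[[0,0,0],[5,-8,2],0.8],[[0,0,0],[7.5,-12,5],0.8],[[0,0,0],[10.3,-16.2,9],0.8],[[0,0,0],[10.3,-16.2,12],0.8],[[0,0,0],[10.3,-16.2,12],0.8]]'

```text
clock: 6.48
tcp_pos: [0.4189, 0.1766, 0.1915]
orientation: [-0.058, 0.998, -0.001, -0.002]
ft_force: [0.6, -0.6, -0.4]
width: 0.068
grasp_force: 0.0
```

```bash
python3 -c "
from h import *
s=snap('wrist','w2')
plan(96.7,[.420,.1765,.065])
print(proj(s,[.42,.1765,.106]))"
```

```text
turn [-0.  -0.1 -0. ]
shift [ 0.04 -0.09 12.81]
tcp [0.4205 0.1775 0.1931] w 0.0685 F [-0.3 -0.1  0. ] j [ 0.37  0.18  1.9   0.    1.06 -1.31] t 6.525
[278.89630118 224.72868791]
```

View pics/w2.png

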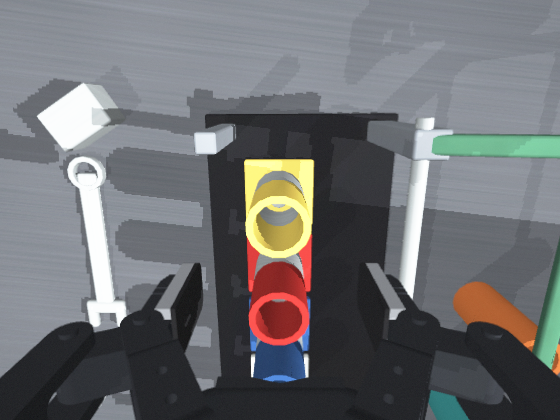

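The yellow rim is centred at (278,225), matching the projection (279,225). Descending and gripping.

Call:
move_arm --targets '[[[0,0,0],[0,-0.1,5],0.8],[[0,0,0],[0,-0.1,9],0.8],[[0,0,0],[0,-0.1,11.5],0.8],[[0,0,0],[0,-0.1,12.8],0.8],[[0,0,0],[0,-0.1,12.8],0.2],[[0,0,0],[0,-0.1,12.8],0.2],[[0,0,0],[0,-0.1,12.8],0.2],[[0,0,0],[0,-0.1,12.8],0.2]]' --grip_force 60

```text
clock: 7.52
tcp_pos: [0.4216, 0.1769, 0.0664]
orientation: [-0.058, 0.998, 0.001, 0.001]
ft_force: [0.8, 0.6, 5.3]
width: 0.0421
grasp_force: 61.3
```

Call:
move_arm --targets '[[[0,0,0],[0,0,-2],0.2],[[0,0,0],[0,0,-5],0.2],[[0,0,0],[0,0,-9],0.2],[[0,0,0],[0,0,-13],0.2],[[0,0,0],[0,0,-16],0.2],[[0,0,0],[0,0,-16],0.2]]'

```text
clock: 8.28
tcp_pos: [0.4214, 0.1768, 0.2267]
orientation: [-0.058, 0.998, 0.001, 0.002]
ft_force: [0.4, 0.1, -4.1]
width: 0.0429
grasp_force: 62.0
```

```bash
python3 -c "
from h import *
plan(96.7,[.6219,-.2341,.2],[.6219,-.2341,.061]);print(get_obs()['grasp_force'])"
```

```text
turn [ 0.1  0.2 -0. ]
shift [-15.12 -43.15   2.68]
shift [-15.06 -43.17  16.58]
tcp [0.4214 0.1768 0.2267] w 0.0429 F [ 0.4  0.1 -4.1] j [ 0.37  0.15  1.85  0.    1.14 -1.32] t 8.275
61.953074522316456
```

Call:
move_arm --targets '[[[0,0,0],[-1.2,-3,0],0.2],[[0,0,0],[-3,-8.5,0],0.2],[[0,0,0],[-5,-14,0],0.2],[[0,0,0],[-7,-20,0],0.2],[[0,0,0],[-9,-26,0],0.2],[[0,0,0],[-11,-32,0],0.2],[[0,0,0],[-13,-37.5,0],0.2],[[0,0,0],[-15.1,-43.1,0],0.2]]'

```text
clock: 9.28
tcp_pos: [0.6204, -0.2355, 0.2219]
orientation: [-0.058, 0.998, 0.001, -0.002]
ft_force: [2.0, 0.6, -3.5]
width: 0.0423
grasp_force: 62.1
```

Call:
move_arm --targets '[[[0,0,0],[0,0,2],0.2],[[0,0,0],[0,0,5],0.2],[[0,0,0],[0,0,8.5],0.2],[[0,0,0],[0,0,11.5],0.2],[[0,0,0],[0,0,11.5],0.2]]'

```text
clock: 9.9
tcp_pos: [0.6175, -0.2326, 0.1048]
orientation: [-0.058, 0.998, 0.002, -0.005]
ft_force: [-0.7, 0.3, -4.1]
width: 0.0427
grasp_force: 62.6
```

```bash
python3 -c "
from h import *
s=snap('scene','s3');w=snap('wrist','w3')
cv2.imwrite('pics/c3.png',np.hstack([cv2.resize(s['pixels'][160:350,30:220],(400,400)),cv2.resize(w['pixels'],(400,400))])[:,:,::-1])
plan(96.7,[.6219,-.2341,.0625]);print(get_obs()['grasp_force'])"
```

```text
turn [ 0.1 -0.1 -0. ]
shift [-0.14 -0.05  4.68]
tcp [ 0.6205 -0.2338  0.1093] w 0.0423 F [ 0.5  0.1 -3.6] j [-0.38  0.56  1.53  0.    1.05 -2.07] t 10.0
62.68901780247688
```

View pics/c3.png

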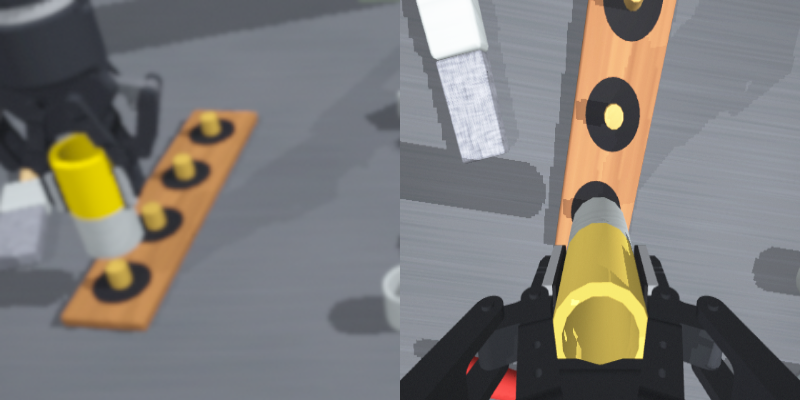

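The held yellow tube is over the far spigot, with the next spigot visible and in line. Lowering it.

Call:
move_arm --targets '[[[0,0,0],[-0.1,0,1.5],0.2],[[0,0,0],[-0.1,0,3],0.2],[[0,0,0],[-0.1,0,4],0.2],[[0,0,0],[-0.1,0,4.6],0.2],[[0,0,0],[-0.1,0,4.6],0.2],[[0,0,0],[-0.1,0,4.6],0.2]]'

```text
clock: 10.75
tcp_pos: [0.6222, -0.234, 0.0648]
orientation: [-0.058, 0.998, -0.0, 0.0]
ft_force: [-0.3, 0.7, -2.7]
width: 0.0425
grasp_force: 62.7
```

```bash
python3 -c "
from h import *
plan(96.7,[.6219,-.2341,.0625])"
```

```text
turn [-0.   0.1 -0. ]
shift [ 0.03 -0.01  0.23]
tcp [ 0.6222 -0.234   0.0648] w 0.0425 F [-0.3  0.7 -2.7] j [-0.38  0.6   1.57  0.    0.96 -2.06] t 10.75
```

Call:
move_arm --targets '[[[0,0,0],[0,0,0.2],0.2],[[0,0,0],[0,0,0.3],0.2],[[0,0,0],[0,0,0.3],0.2],[[0,0,0],[0,0,0.3],0.8],[[0,0,0],[0,0,0.3],0.8],[[0,0,0],[0,0,-4],0.8],[[0,0,0],[0,0,-9],0.8],[[0,0,0],[0,0,-15],0.8]]'

```text
clock: 11.75
tcp_pos: [0.6213, -0.2336, 0.2148]
orientation: [-0.058, 0.998, 0.0, -0.001]
ft_force: [0.3, -0.4, 0.5]
width: 0.0683
grasp_force: 0.0
```

```bash
python3 -c "
from h import *
plan(96.7,[.4885,.1842,.2],[.4885,.1842,.066])
w=snap('wrist','w4');s=snap('scene','s4');P=(.622,-.234,.102);print(proj(s,P),proj(w,P))
cv2.imwrite('pics/c4.png',np.hstack([cv2.resize(s['pixels'][160:350,30:220],(400,400)),cv2.resize(w['pixels'],(400,400))])[:,:,::-1])"
```

```text
turn [ 0.1 -0.1 -0. ]
shift [ 8.32 43.05  1.54]
shift [ 8.3  43.03 14.94]
tcp [ 0.6213 -0.2336  0.2148] w 0.0683 F [ 0.3 -0.4  0.5] j [-0.38  0.48  1.39  0.    1.28 -2.06] t 11.75
[ 74.23296649 252.35578397] [278.32280523 211.30394359]
```

View pics/c4.png

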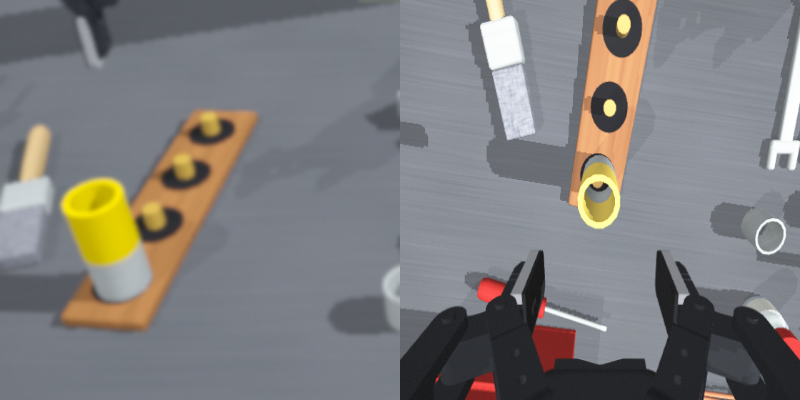

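Yellow is seated upright on the far spigot (74,252 in the scene view). Now red.

Call:
move_arm --targets '[[[0,0,0],[1,5,0],0.8],[[0,0,0],[2,11,0],0.8],[[0,0,0],[3,17,0],0.8],[[0,0,0],[4.2,23,0],0.8],[[0,0,0],[5.4,29,0],0.8],[[0,0,0],[6.6,35,0],0.8],[[0,0,0],[7.6,40,0],0.8],[[0,0,0],[8.3,43,0],0.8]]'

```text
clock: 12.85
tcp_pos: [0.4882, 0.1857, 0.214]
orientation: [-0.059, 0.998, 0.0, 0.0]
ft_force: [0.3, -0.6, -0.3]
width: 0.0683
grasp_force: 0.0
```

```bash
python3 -c "
from h import *
plan(96.7,[.4885,.1842,.066])"
```

```text
turn [0.  0.  0.1]
shift [-1.00e-02 -1.60e-01  1.48e+01]
tcp [0.4882 0.1857 0.214 ] w 0.0683 F [ 0.3 -0.6 -0.3] j [ 0.34  0.26  1.73  0.    1.15 -1.35] t 12.85
```

Call:
move_arm --targets '[[[0,0,0],[0,0,5],0.8],[[0,0,0],[0,0,9.5],0.8],[[0,0,0],[0,0,13],0.8],[[0,0,0],[0,0,14.8],0.8],[[0,0,0],[0,0,14.8],0.2],[[0,0,0],[0,0,14.8],0.2],[[0,0,0],[0,0,14.8],0.2],[[0,0,0],[0,0,14.8],0.2]]'

```text
clock: 13.85
tcp_pos: [0.4893, 0.1835, 0.0666]
orientation: [-0.058, 0.998, 0.0, 0.0]
ft_force: [0.3, -0.0, -4.5]
width: 0.0428
grasp_force: 60.7
```

Call:
move_arm --targets '[[[0,0,0],[0,0,-2],0.2],[[0,0,0],[0,0,-5],0.2],[[0,0,0],[0,0,-9],0.2],[[0,0,0],[0,0,-13],0.2],[[0,0,0],[0,0,-16],0.2],[[0,0,0],[0,0,-16],0.2]]'

```text
clock: 14.6
tcp_pos: [0.4904, 0.1839, 0.2286]
orientation: [-0.058, 0.998, 0.001, 0.003]
ft_force: [0.6, 0.2, -5.1]
width: 0.0427
grasp_force: 61.5
```

```bash
python3 -c "
from h import *
plan(96.7,[.5522,-.2272,.0625])"
```

```text
turn [ 0.1  0.3 -0. ]
shift [ -1.25 -41.57  16.56]
tcp [0.4904 0.1839 0.2286] w 0.0427 F [ 0.6  0.2 -5.1] j [ 0.34  0.25  1.71  0.    1.18 -1.35] t 14.6
```

Call:
move_arm --targets '[[[0,0,0],[-0.1,-3,0],0.2],[[0,0,0],[-0.3,-8,0],0.2],[[0,0,0],[-0.4,-14,0],0.2],[[0,0,0],[-0.6,-20,0],0.2],[[0,0,0],[-0.8,-26,0],0.2],[[0,0,0],[-1,-32,0],0.2],[[0,0,0],[-1.2,-38,0],0.2],[[0,0,0],[-1.3,-41.5,0],0.2]]'

```text
clock: 15.6
tcp_pos: [0.5496, -0.2297, 0.2236]
orientation: [-0.057, 0.998, 0.001, -0.002]
ft_force: [1.3, 1.3, -4.2]
width: 0.0424
grasp_force: 61.8
```

Call:
move_arm --targets '[[[0,0,0],[0,0,2],0.2],[[0,0,0],[0,0,5],0.2],[[0,0,0],[0,0,8.5],0.2],[[0,0,0],[0,0,11.5],0.2],[[0,0,0],[0,0,11.5],0.2],[[0,0,0],[0,0,11.5],0.2]]'

```text
clock: 16.35
tcp_pos: [0.5508, -0.2272, 0.1114]
orientation: [-0.058, 0.998, -0.0, 0.0]
ft_force: [0.0, 0.5, -3.2]
width: 0.0427
grasp_force: 62.0
```

```bash
python3 -c "
from h import *
plan(96.7,[.5522,-.2272,.0625])"
```

```text
turn [-0.  0. -0.]
shift [-0.14 -0.02  4.89]
tcp [ 0.5508 -0.2272  0.1114] w 0.0427 F [ 0.   0.5 -3.2] j [-0.41  0.46  1.7   0.    0.98 -2.1 ] t 16.35
```

Call:
move_arm --targets '[[[0,0,0],[-0.1,0,1.5],0.2],[[0,0,0],[-0.1,0,3],0.2],[[0,0,0],[-0.1,0,4.2],0.2],[[0,0,0],[-0.1,0,4.9],0.2],[[0,0,0],[-0.1,0,4.9],0.2],[[0,0,0],[-0.1,0,4.9],0.2],[[0,0,0],[-0.1,0,4.9],0.2]]'

```text
clock: 17.23
tcp_pos: [0.5517, -0.227, 0.0623]
orientation: [-0.058, 0.998, -0.0, 0.0]
ft_force: [-0.2, 1.2, -2.1]
width: 0.0427
grasp_force: 62.0
```

Call:
move_arm --targets '[[[0,0,0],[0,0,0.1],0.2],[[0,0,0],[0,0,0.1],0.2],[[0,0,0],[0,0,0.1],0.8],[[0,0,0],[0,0,0.1],0.8],[[0,0,0],[0,0,0.1],0.8],[[0,0,0],[0,0,-4],0.8],[[0,0,0],[0,0,-9],0.8],[[0,0,0],[0,0,-15],0.8]]'

```text
clock: 18.23
tcp_pos: [0.551, -0.2268, 0.2129]
orientation: [-0.058, 0.998, 0.001, -0.001]
ft_force: [1.4, -1.2, 0.4]
width: 0.0683
grasp_force: 0.0
```

```bash
python3 -c "
from h import *
plan(96.7,[.5575,.1925,.066])
w=snap('wrist','w5');t=snap('top','t5')
cv2.imwrite('pics/c5.png',np.hstack([cv2.resize(t['pixels'],(400,300)),cv2.resize(w['pixels'],(400,300))])[:,:,::-1])"
```

```text
turn [ 0.1 -0.1 -0. ]
shift [-5.56 41.55 14.72]
tcp [ 0.551  -0.2268  0.2129] w 0.0683 F [ 1.4 -1.2  0.4] j [-0.41  0.37  1.57  0.    1.2  -2.1 ] t 18.225
```

View pics/c5.png

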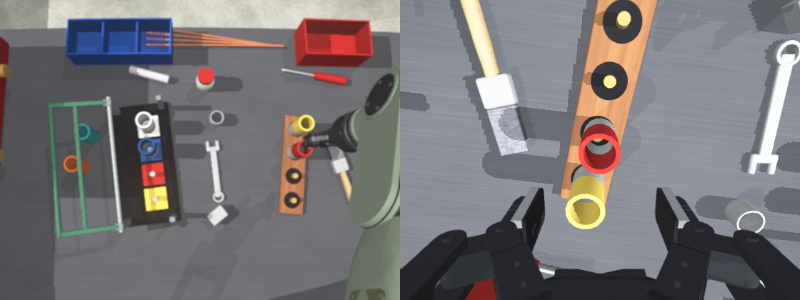

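Red and yellow both stand on their spigots (wrist crop (600,150) and (585,200)), and the gate is still open. Now blue.

Call:
move_arm --targets '[[[0,0,0],[-0.6,5,0],0.8],[[0,0,0],[-1.4,11,0],0.8],[[0,0,0],[-2.2,17,0],0.8],[[0,0,0],[-3,23,0],0.8],[[0,0,0],[-3.8,29,0],0.8],[[0,0,0],[-4.6,35,0],0.8],[[0,0,0],[-5.3,39.5,0],0.8],[[0,0,0],[-5.6,41.5,0],0.8]]'

```text
clock: 19.32
tcp_pos: [0.5585, 0.1939, 0.2117]
orientation: [-0.06, 0.998, -0.0, -0.0]
ft_force: [0.5, 0.6, -0.6]
width: 0.0682
grasp_force: 0.0
```

```bash
python3 -c "
from h import *
plan(96.7,[.5575,.1925,.066])"
```

```text
turn [-0.  -0.   0.1]
shift [ 0.11 -0.13 14.57]
tcp [0.5585 0.1939 0.2117] w 0.0682 F [ 0.5  0.6 -0.6] j [ 0.31  0.37  1.58  0.    1.2  -1.38] t 19.325
```

Call:
move_arm --targets '[[[0,0,0],[0,0,5],0.8],[[0,0,0],[0,0,9.5],0.8],[[0,0,0],[0,0,13],0.8],[[0,0,0],[0,0,14.6],0.8],[[0,0,0],[0,0,14.6],0.2],[[0,0,0],[0,0,14.6],0.2],[[0,0,0],[0,0,14.6],0.2],[[0,0,0],[0,0,14.6],0.2]]'

```text
clock: 20.32
tcp_pos: [0.5592, 0.1918, 0.0671]
orientation: [-0.058, 0.998, 0.0, 0.001]
ft_force: [0.1, -0.3, -0.6]
width: 0.0425
grasp_force: 61.2
```

Call:
move_arm --targets '[[[0,0,0],[0,0,-2],0.2],[[0,0,0],[0,0,-5],0.2],[[0,0,0],[0,0,-9],0.2],[[0,0,0],[0,0,-13],0.2],[[0,0,0],[0,0,-16],0.2],[[0,0,0],[0,0,-16],0.2]]'

```text
clock: 21.08
tcp_pos: [0.5599, 0.1921, 0.2289]
orientation: [-0.058, 0.998, 0.001, 0.003]
ft_force: [0.4, -0.0, -3.9]
width: 0.0426
grasp_force: 61.6
```

```bash
python3 -c "
from h import *
plan(96.7,[.4826,-.2203,.0625])"
```

```text
turn [ 0.1  0.3 -0. ]
shift [ 12.59 -40.08  16.52]
tcp [0.5599 0.1921 0.2289] w 0.0426 F [ 0.4 -0.  -3.9] j [ 0.31  0.35  1.56  0.    1.23 -1.38] t 21.075
```

Call:
move_arm --targets '[[[0,0,0],[0.9,-3,0],0.2],[[0,0,0],[2.5,-8,0],0.2],[[0,0,0],[4.2,-13.5,0],0.2],[[0,0,0],[6,-19,0],0.2],[[0,0,0],[7.8,-25,0],0.2],[[0,0,0],[9.7,-31,0],0.2],[[0,0,0],[11.4,-36.5,0],0.2],[[0,0,0],[12.5,-40,0],0.2]]'

```text
clock: 22.08
tcp_pos: [0.4795, -0.2222, 0.2242]
orientation: [-0.057, 0.998, 0.001, -0.002]
ft_force: [0.1, 0.0, -3.3]
width: 0.0427
grasp_force: 61.9
```

Call:
move_arm --targets '[[[0,0,0],[0,0,2],0.2],[[0,0,0],[0,0,5],0.2],[[0,0,0],[0,0,8.5],0.2],[[0,0,0],[0,0,11.5],0.2],[[0,0,0],[0,0,11.5],0.2],[[0,0,0],[0,0,11.5],0.2]]'

```text
clock: 22.82
tcp_pos: [0.4815, -0.2202, 0.1115]
orientation: [-0.058, 0.998, -0.0, 0.0]
ft_force: [0.8, -0.0, -3.0]
width: 0.0427
grasp_force: 62.0
```

```bash
python3 -c "
from h import *
plan(96.7,[.4826,-.2203,.0625])"
```

```text
turn [-0.  0. -0.]
shift [-0.1  -0.02  4.9 ]
tcp [ 0.4815 -0.2202  0.1115] w 0.0427 F [ 0.8 -0.  -3. ] j [-0.45  0.37  1.86  0.    0.91 -2.14] t 22.825
```

Call:
move_arm --targets '[[[0,0,0],[-0.1,0,1.5],0.2],[[0,0,0],[-0.1,0,3],0.2],[[0,0,0],[-0.1,0,4.2],0.2],[[0,0,0],[-0.1,0,4.9],0.2],[[0,0,0],[-0.1,0,4.9],0.2],[[0,0,0],[-0.1,0,4.9],0.2],[[0,0,0],[-0.1,0,4.9],0.2]]'

```text
clock: 23.7
tcp_pos: [0.4817, -0.2196, 0.0631]
orientation: [-0.058, 0.998, 0.0, -0.0]
ft_force: [-2.0, 1.5, 6.4]
width: 0.0427
grasp_force: 62.7
```

Call:
move_arm --targets '[[[0,0,0],[0,0,0.1],0.2],[[0,0,0],[0,0,0.1],0.2],[[0,0,0],[0,0,0.1],0.8],[[0,0,0],[0,0,0.1],0.8],[[0,0,0],[0,0,0.1],0.8],[[0,0,0],[0,0,-4],0.8],[[0,0,0],[0,0,-9],0.8],[[0,0,0],[0,0,-15],0.8]]'

```text
clock: 24.7
tcp_pos: [0.4818, -0.2197, 0.2129]
orientation: [-0.058, 0.998, 0.001, -0.001]
ft_force: [0.7, 0.0, -0.8]
width: 0.0684
grasp_force: 0.0
```

```bash
python3 -c "
from h import *
plan(96.7,[.6275,.2010,.066])"
```

```text
turn [ 0.1 -0.1 -0. ]
shift [-19.4   40.07  14.71]
tcp [ 0.4818 -0.2197  0.2129] w 0.0684 F [ 0.7  0.  -0.8] j [-0.45  0.27  1.72  0.    1.15 -2.14] t 24.7
```

Blue touched down at seat height. Now white.

Call:
move_arm --targets '[[[0,0,0],[-2.4,5,0],0.8],[[0,0,0],[-5,10.5,0],0.8],[[0,0,0],[-7.7,16,0],0.8],[[0,0,0],[-10.4,21.5,0],0.8],[[0,0,0],[-13,27,0],0.8],[[0,0,0],[-15.7,32.5,0],0.8],[[0,0,0],[-18,37.5,0],0.8],[[0,0,0],[-19.4,40,0],0.8]]'

```text
clock: 25.7
tcp_pos: [0.6287, 0.2029, 0.2116]
orientation: [-0.06, 0.998, 0.0, -0.0]
ft_force: [-0.6, -1.0, -0.2]
width: 0.0686
grasp_force: 0.0
```

```bash
python3 -c "
from h import *
plan(96.7,[.6275,.2010,.066])"
```

```text
turn [ 0.  -0.   0.1]
shift [ 0.14 -0.18 14.56]
tcp [0.6287 0.2029 0.2116] w 0.0686 F [-0.6 -1.  -0.2] j [ 0.29  0.48  1.4   0.    1.26 -1.4 ] t 25.7
```

Call:
move_arm --targets '[[[0,0,0],[0,0,5],0.8],[[0,0,0],[0,0,9.5],0.8],[[0,0,0],[0,0,13],0.8],[[0,0,0],[0,0,14.6],0.8],[[0,0,0],[0,0,14.6],0.2],[[0,0,0],[0,0,14.6],0.2],[[0,0,0],[0,0,14.6],0.2],[[0,0,0],[0,0,14.6],0.2]]'

```text
clock: 26.7
tcp_pos: [0.6287, 0.1999, 0.0671]
orientation: [-0.058, 0.998, 0.0, 0.001]
ft_force: [0.4, 0.1, -1.3]
width: 0.0431
grasp_force: 61.4
```

Call:
move_arm --targets '[[[0,0,0],[0,0,-2],0.2],[[0,0,0],[0,0,-5],0.2],[[0,0,0],[0,0,-9],0.2],[[0,0,0],[0,0,-13],0.2],[[0,0,0],[0,0,-16],0.2],[[0,0,0],[0,0,-16],0.2]]'

```text
clock: 27.45
tcp_pos: [0.6295, 0.2002, 0.2293]
orientation: [-0.058, 0.998, 0.001, 0.003]
ft_force: [0.7, 0.5, -3.6]
width: 0.043
grasp_force: 61.8
```

```bash
python3 -c "
from h import *
plan(96.7,[.4129,-.2134,.0625])"
```

```text
turn [ 0.1  0.4 -0. ]
shift [ 26.44 -38.57  16.47]
tcp [0.6295 0.2002 0.2293] w 0.043 F [ 0.7  0.5 -3.6] j [ 0.29  0.46  1.38  0.    1.29 -1.4 ] t 27.45
```

Call:
move_arm --targets '[[[0,0,0],[2,-3,0],0.2],[[0,0,0],[5,-7.3,0],0.2],[[0,0,0],[8.3,-12,0],0.2],[[0,0,0],[11.7,-17,0],0.2],[[0,0,0],[15.1,-22,0],0.2],[[0,0,0],[18.5,-27,0],0.2],[[0,0,0],[21.9,-32,0],0.2],[[0,0,0],[24.7,-36,0],0.2]]'

```text
clock: 28.45
tcp_pos: [0.4227, -0.1877, 0.2246]
orientation: [-0.058, 0.998, 0.001, -0.001]
ft_force: [0.3, -0.4, -2.6]
width: 0.0435
grasp_force: 62.0
```

Call:
move_arm --targets '[[[0,0,0],[1.7,-2.5,0],0.2],[[0,0,0],[1.7,-2.5,2],0.2],[[0,0,0],[1.7,-2.5,5],0.2],[[0,0,0],[1.7,-2.5,8.5],0.2],[[0,0,0],[1.7,-2.5,11.5],0.2],[[0,0,0],[1.7,-2.5,11.5],0.2],[[0,0,0],[1.7,-2.5,11.5],0.2]]'

```text
clock: 29.32
tcp_pos: [0.4112, -0.2134, 0.1116]
orientation: [-0.058, 0.998, -0.0, 0.0]
ft_force: [1.0, -0.6, -3.3]
width: 0.043
grasp_force: 62.4
```

```bash
python3 -c "
from h import *
plan(96.7,[.4129,-.2134,.0625])"
```

```text
turn [-0.  0. -0.]
shift [-0.16 -0.02  4.91]
tcp [ 0.4112 -0.2134  0.1116] w 0.043 F [ 1.  -0.6 -3.3] j [-0.5   0.28  2.    0.    0.85 -2.19] t 29.325
```

Call:
move_arm --targets '[[[0,0,0],[-0.1,0,1.5],0.2],[[0,0,0],[-0.1,0,3],0.2],[[0,0,0],[-0.1,0,4.2],0.2],[[0,0,0],[-0.1,0,4.9],0.2],[[0,0,0],[-0.1,0,4.9],0.2],[[0,0,0],[-0.1,0,4.9],0.2],[[0,0,0],[-0.1,0,4.9],0.2]]'

```text
clock: 30.2
tcp_pos: [0.4126, -0.2134, 0.063]
orientation: [-0.058, 0.998, -0.0, 0.001]
ft_force: [-1.0, 1.3, 5.0]
width: 0.043
grasp_force: 63.0
```

Call:
move_arm --targets '[[[0,0,0],[0,0,0.1],0.2],[[0,0,0],[0,0,0.1],0.2],[[0,0,0],[0,0,0.1],0.8],[[0,0,0],[0,0,0.1],0.8],[[0,0,0],[0,0,0.1],0.8],[[0,0,0],[0,0,-4],0.8],[[0,0,0],[0,0,-9],0.8],[[0,0,0],[0,0,-15],0.8]]'

```text
clock: 31.2
tcp_pos: [0.4114, -0.2128, 0.213]
orientation: [-0.058, 0.998, 0.001, -0.001]
ft_force: [1.0, -0.4, -0.1]
width: 0.0686
grasp_force: 0.0
```

Call:
move_arm --targets '[[[0,0,0],[0,4,0],0.8],[[0,0,0],[0,9,0],0.8],[[0,0,0],[0,14,0],0.8],[[0,0,0],[0,18,0],0.8],[[0,0,0],[0,18,0],0.8]]'

```text
clock: 31.82
tcp_pos: [0.3904, -0.0326, 0.2121]
orientation: [-0.06, 0.998, 0.0, -0.0]
ft_force: [0.1, -0.3, -0.5]
width: 0.0685
grasp_force: 0.0
```

```bash
python3 -c "
from h import *
s=snap('scene','s6');t=snap('top','t6');plan(96.7)
cv2.imwrite('pics/c6.png',np.hstack([cv2.resize(t['pixels'],(400,300)),cv2.resize(s['pixels'],(400,300))])[:,:,::-1])"
```

```text
turn [-0.   0.   0.1]
tcp [ 0.3911 -0.0345  0.2122] w 0.0685 F [0.4 0.2 0.3] j [-0.12  0.06  1.99 -0.    1.09 -1.81] t 31.925
```

View pics/c6.png

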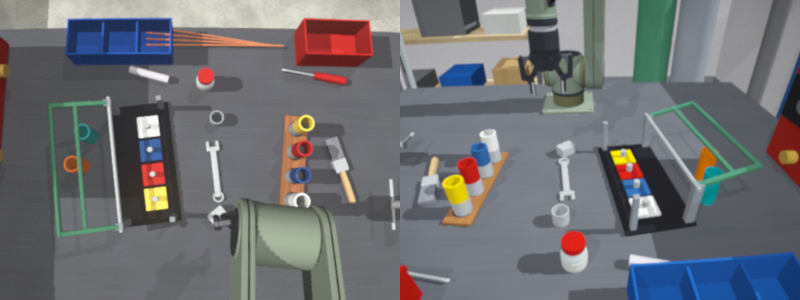

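All four tubes stand upright on the rack: yellow farthest, then red, blue and white nearest. The gate is open, the nests are empty and the robot is clear of everything.

```bash
python3 -c "
from h import *
print(ticket.close_job())"
```

```text
the job is handed in; nothing more can be done
None
```

The job is handed in: the gate was opened first and left open, all four tubes stand upright on the rack in reverse order (yellow farthest, then red, blue and white nearest), and it took about 32 s of the 141 s allowed.

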